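# Unlock the empty napkin dispenser and hold its spring lock turned

### The job

The napkin dispenser on the counter is empty: take the red-headed key out of the wooden key block and push it fully home in the lock on top of the dispenser; the pins are sticky, so wiggle it past them rather than forcing it. Then turn it a quarter turn clockwise, so that the bolt draws back and the cover springs ajar; the lock is sprung, so finish still gripping the key and holding it turned, for me to swing the cover down and refill it. Leave the other two keys and everything else on the counter as they are.

Things in the scene. Friction and masses are not known exactly. Their poses are not given: they have to be found in the camera images.
- red_key_grip (a point): Centre of the RED plastic head of the key to use: 32 wide (x) x 10 thick (y) x 36 mm tall; grip across the 10 mm. Below the head a collar 26 x 12 x 5 mm, its flat underside (shoulder) 23 mm below this point, then the steel blade. It starts upright in a slot of the key block, shoulder on the block's top. Fits the lock either way round (half a turn about z is the same). About 30 g.
- red_key_tip (a point): Rounded end of the red key's steel blade, on its centre line, 55 mm below red_key_grip along the key's -z and 32 mm below the shoulder; axes as the key's. The blade is 12 mm wide (x), 4.5 mm thick (y)
- key_block: Fixed wooden block 180 (x) x 70 (y) x 52 mm tall; three key slots 15 x 7.5 mm, 38 mm deep, in a row along its x, 55 mm apart, the middle one at its centre; the blades' width lies along the row. Which key is in which slot varies. Origin: centre of its underside. Block and dispenser may be on either side of the counter
- dispenser_top (a point): Centre of the flat top of the white napkin dispenser, fixed to the counter, 150 (x) x 190 (y) x 200 mm tall. Its grey cover with the empty mouth is on its +x side, away from the robot. The lock is in the top, 30 mm from this point along +x
- keyway (a point): Centre of the keyway's mouth in the brass plug (36 mm across), level with the top, in a red ring 50 mm across, 3 mm proud. z up; the key goes straight down until its shoulder rests on the plug (tip 32 mm below). Slot 14.4 (x) x 6.9 (y) mm, 36 deep; the mouth widens 3 mm a side over the top 5 mm. Axes turn with the plug
- pin0: Upper of two sticky steel pins in the lock: a round 5 mm tip that reaches from the slot's +y side just past its centre line, 12 mm below the face. The blade catches on it; pressed straight down it may take 40 N (over 30 N is forcing). Rock the key 1 to 1.5 mm each way along the slot's y at a light push (5 to 10 N): a few N move the pin aside and it stays; go on, and rock again if it catches
- pin1: Lower sticky pin, like pin0 but from the slot's -y side, 21 mm below the face
- lock (a joint): Angle of the lock plug, rad: 0 locked, grows clockwise seen from above, stop at 1.6. Stays at 0 without a key. A spring turns it back when let go (0.02 N m at 0, 0.05 N m at a quarter turn; friction 0.01 N m). The blade has about 0.2 rad of play in the slot, so turn the key that much further
- blue_key: a like key with a BLUE head, for something else, in another slot of the block; origin at its shoulder. Leave it where it stands
- yellow_key: a like key with a YELLOW head, for something else, in another slot of the block; origin at its shoulder. Leave it where it stands
- cover (a joint): opening of the grey cover in rad about a hinge at its foot: 0 shut, grows as its top edge swings out to the dispenser's +x. When the lock passes about 1.0 rad the bolt clears and the cover springs ajar by itself to about 0.15 rad (some 25 mm at the top)
- shaker: salt shaker, clear with a steel top, 42 mm across, 73 mm tall; origin at the centre of its underside; leave it
- ramekin: white ceramic ramekin, 80 mm across, 42 mm tall; origin at the centre of its underside; leave it
- squeeze_bottle: orange sauce bottle with a white nozzle, 58 mm across, 178 mm tall; origin at the centre of its underside; leave it
- mixing_bowl: steel bowl, 190 mm across, 75 mm tall; origin at the centre of its underside; leave it
- tub: clear food tub with a green lid, 116 x 166 x 80 mm; origin at the centre of its underside; leave it
- spoon: serving spoon with a black handle, lying on the counter; leave it
There are look-alikes about, which are no part of the job. Leave any pink look-alike of the part that bears dispenser_top alone.

How it is judged (in metres and radians):
On the way, in this order (a step that is already met when the one before it is completed fails the run):
1. the red key is lifted clear of the block (height (world z) of red_key_tip above 0.065 m and contact force between the fingers and red_key above 1 N), for 0.1 s.
2. the red key is fully home in the lock (within 5 mm), not yet turned (z of red_key_tip in the frame of keyway below -0.027 m and horizontal distance between red_key_tip and keyway below 0.005 m and value of joint lock below 0.4 rad), for 0.1 s.
At the end, for the whole second after the job is handed in: the lock is turned at least 1.25 rad (72 degrees) clockwise and held there against its spring, the cover has sprung ajar (more than 0.05 rad), the red key's blade is fully home in the keyway (tip at least 27 mm below the face, within 5 mm of its axis) and is still gripped by the fingers (value of joint lock above 1.25 rad and value of joint cover above 0.05 rad and z of red_key_tip in the frame of keyway below -0.027 m and horizontal distance between red_key_tip and keyway below 0.005 m and contact force between the fingers and red_key above 1 N); the arm keeps its last pose, push and grip.
It fails at once if the key is forced on a pin (over 30 N) (contact force between red_key and pin0 above 30 N or contact force between red_key and pin1 above 30 N).
It fails at once if one of the other keys is moved (more than 15 mm) (distance of any of blue_key, yellow_key from where it was at the start of the episode above 0.015 m).
It fails at once if something else on the counter is moved (more than 25 mm) or tipped over (distance of any of shaker, ramekin, squeeze_bottle, mixing_bowl, tub, spoon from where it was at the start of the episode above 0.025 m or angle between any of shaker, squeeze_bottle's own z axis and vertical above 0.6 rad).
It also fails if it takes over 64 s, if anything falls off the work surface, if the arm or the gripper's body presses on something with over 40 N, if the wrist force passes 120 N, or if a joint passes its speed limit or range.

### The arm

A 6-joint arm with a two-finger parallel gripper is mounted at the origin on the work surface. World frame = base frame: x ahead of the robot, y to its left, z up, the work surface at z = 0. Lengths are in mm, angles in rad, forces in N, time in s.
With the tool pointing down it reaches from about 325 to 850 mm from the base axis. Payload 4.4 kg.
Tool frame: the origin (TCP) lies midway between the tips of the shut fingers; the grasp point (between the pads) lies 19 mm behind it; z points along the fingers, y is the direction in which the jaws open and shut (so a half turn about z gives the same grasp; the last joint's range is limited). The gripper opens to 94 mm and grips with 3 to 60 N. Pads are 16 mm wide; open, the fingers measure 119 mm over their backs; the gripper's body (75 mm by 177 mm) begins 78 mm behind the grasp point.
Start: joints at [0.996, 0.207, 1.542, -0, 1.393, -0.15], TCP at [236.989, 523.892, 185.047] pointing down, gripper open.
Joint ranges: [-2.73, 2.73], [-0.86, 2.22], [0.23, 2.46], [-1.11, 4.25], [0.08, 2.63], [-2.82, 2.82]. Speed limits (rad/s): [2.79, 2.79, 3.14, 3.14, 3.14, 3.14].

### API

Orientations are given as a 3x3 rotation matrix whose columns are the frame's x, y, z axes.
In Python, from rig import r gives the robot as it stands. The module is installed in compiled form; this text tells all that it offers.
- The arm moves only by the tool apply_moves, never from a script. Its argument "plan" is a list of rows, each an object with "claw": the gripper's target within -1 to 1 (fully open at 1, half-way at 0, shut at -1); "travel": the shift along the tool's x, y, z in mm, a list of three; "spin": the turn about the tool's z in degrees. In form: [{"claw": claw, "travel": [x, y, z], "spin": spin}, ...]. A call has 1 to 5 rows; each row is the pose to reach, as a shift and turn from the pose measured when the call began, along the tool's axes at that moment; what a row does not reach only later rows make up. A row lasts 1/12 s, in which the tool goes at most 41.7 mm and 7.16 degrees, less where a joint would pass 70% of its speed; a pose out of reach is approached as far as the arm can. A call with a gripper value outside its range is refused whole. The fingers move at their own pace and stop on an object; the grip force is fixed at half the most. Time passes only in rows, so rows that repeat a pose let the fingers close. It gives the time, the measured TCP pose, the force and the opening at its end, in the units of the state.
- r.observe(): the state, without advancing time (a new reading comes with each control period).
- r.capture(name): name is "scene" or "top" or "wrist"; returns (picture, depth): 480x640x3 uint8, red, green, blue; 480x640 float32, mm along the optical axis (not along the pixel's ray), 0 where there is no reading.
- r.camera_params(name): a dict with "intrinsics" (3x3 intrinsics, pixels), "dist" ([k1, k2, p1, p2, k3] as OpenCV has them; the pictures are not rectified), "camera_from_world" (4x4, takes a point from world to camera coordinates). Camera axes: x right, y down, z forward; pixel columns grow to the right and rows downward; lengths in mm; the calibration is good to about 2 mm. A picture is of the moment at which its call begins: read the wrist's pose just before it. camera_params takes no time and is no camera call; for the wrist camera it gives the pose at the moment of the call.
- r.job_done(): hands the job in, once; it reports no verdict.
Trained networks look in the newest picture that a camera, given by its name, has taken for a name from the list of things; names that differ only in an ending like _2 or _b are one class to them, and where a whole thing is asked for, a point or a joint stands for the part that bears it (a point fixed in the world has none). Each returns a list of dicts, best first, with "confidence" (0 to 1); they miss things now and then, are a little off and sometimes report something else, mostly with a low value. They report only what shows in the picture. A call takes as long as a camera call. They do not tell look-alikes from the thing itself.
- r.silhouettes(camera, thing): "mask" (480x640 bool, what is visible of it) and "uv" ([column, row] in pixels, amid what is visible of it).
The state is a dict: "time": time; "q": joint angles; "joint_vel": joint speeds; "joint_efforts": joint torques, N m; "tcp_pos": TCP position; "tool_rot": TCP orientation; "force": force on the tool from outside, world axes, zero at the start; "moment": the same for the moment, N m; "gripper_width": opening from 0.0 (shut) to 1.0 (fully open).
Only numpy, scipy, OpenCV 4.12 (cv2) and the standard library are available. Lean on these libraries where they do the work, as an engineer would, in place of code of your own. Each camera call takes 0.05 s, during which the arm holds its last target.

## Working session

There is one attempt and no reset: what is moved stays moved. The work goes in short steps, Python scripts to look and compute and a tool call to move; the robot and the scene stay as the last step left them, time stands still between calls to the robot, and variables do not carry over. Pictures are saved under pics/ and viewed, and the job is handed in when it is done.

Besides the shell and the picture viewer there is one more tool, called as name(argument=value, ...), one argument or row to a line, values as JSON. apply_moves: Moves the arm, as the interface text tells. Its arguments: {"type":"object","properties":{"plan":{"type":"array"}},"required":["plan"]}

```bash
mkdir -p pics; ls
cat > h.py <<'E'
import numpy as np, cv2
from rig import r
def save(n,p): cv2.imwrite('pics/'+n+'.png', cv2.cvtColor(p,cv2.COLOR_RGB2BGR))
def pix2world(P,uv,z):
    uv=np.atleast_2d(np.array(uv,float)); z=np.atleast_1d(z)
    K=np.array(P['intrinsics']);d=np.array(P['dist'],float)
    n=cv2.undistortPoints(uv.reshape(-1,1,2),K,d).reshape(-1,2)
    c=np.c_[n*z[:,None],z]
    T=np.linalg.inv(np.array(P['camera_from_world']))
    return c@T[:3,:3].T+T[:3,3]
def ray_plane(P,uv,zw):
    uv=np.atleast_2d(np.array(uv,float))
    a=pix2world(P,uv,np.ones(len(uv))); o=np.linalg.inv(np.array(P['camera_from_world']))[:3,3]
    d=a-o; return o+d*((zw-o[2])/d[:,2])[:,None]
def proj(P,X):
    X=np.atleast_2d(np.array(X,float));T=np.array(P['camera_from_world'])
    rv,_=cv2.Rodrigues(T[:3,:3]); return cv2.projectPoints(X,rv,T[:3,3],np.array(P['intrinsics']),np.array(P['dist'],float))[0].reshape(-1,2)
E
python3 - <<'E'
from h import *
for n in ['scene','top','wrist']:
    p,d=r.capture(n); save(n+'0',p); np.savez('pics/'+n+'0.npz',p=p,d=d)
    P=r.camera_params(n); print(n,np.round(np.linalg.inv(P['camera_from_world']),2).tolist(),P['intrinsics'],P['dist'])
s=r.observe(); print({k:np.round(v,3).tolist() for k,v in s.items()})
E
```

```text
pics
scene [[-0.55, 0.46, -0.7, 1441.78], [0.83, 0.3, -0.46, 606.38], [-0.0, -0.84, -0.55, 874.9], [0.0, 0.0, 0.0, 1.0]] [[525.72361256   0.         323.28522601]
 [  0.         525.72361256 240.84829256]
 [  0.           0.           1.        ]] [-0.0596188  0.         0.         0.         0.       ]
top [[0.0, -0.99, 0.13, 312.26], [-1.0, -0.0, -0.0, -4.59], [0.0, -0.12, -0.99, 1543.78], [0.0, 0.0, 0.0, 1.0]] [[524.77440544   0.         320.56513401]
 [  0.         524.77440544 240.83938383]
 [  0.           0.           1.        ]] [0.01398079 0.         0.         0.         0.        ]
wrist [[0.41, 0.88, 0.23, 171.22], [0.91, -0.4, -0.11, 553.15], [-0.0, 0.25, -0.97, 384.13], [0.0, 0.0, 0.0, 1.0]] [[375.54506707   0.         316.69483597]
 [  0.         375.54506707 243.13857644]
 [  0.           0.           1.        ]] [-0.05378597  0.          0.          0.          0.        ]
{'time': 0.15, 'q': [0.995, 0.207, 1.543, -0.0, 1.394, -0.15], 'joint_vel': [0.002, -0.004, -0.003, 0.001, 0.002, 0.001], 'joint_efforts': [0.001, -37.131, -28.181, 0.07, 0.033, -0.0], 'tcp_pos': [236.631, 523.311, 184.139], 'tool_rot': [[-0.911, 0.412, -0.001], [0.412, 0.911, -0.002], [0.0, -0.002, -1.0]], 'force': [0.65, 0.529, 0.097], 'moment': [-0.023, -0.022, 0.012], 'gripper_width': 1.001}
```

View pics/scene0.png

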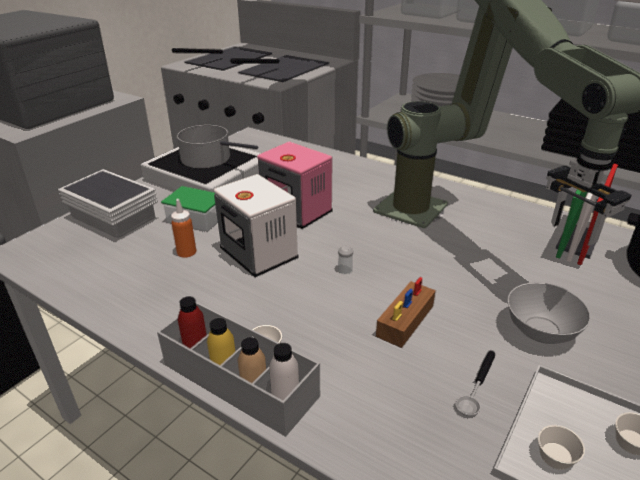

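View pics/top0.png

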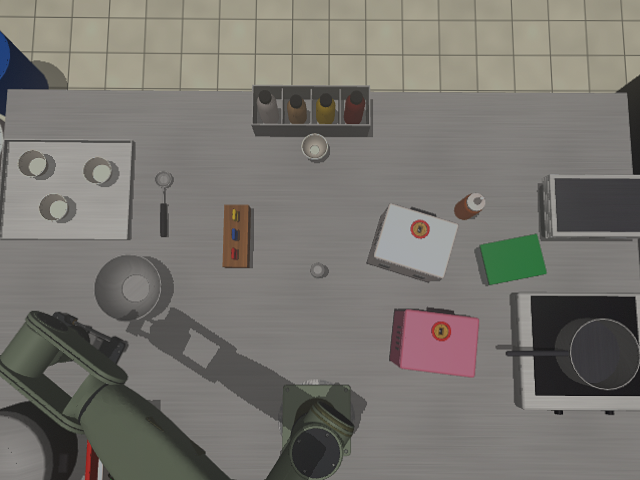

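View pics/wrist0.png

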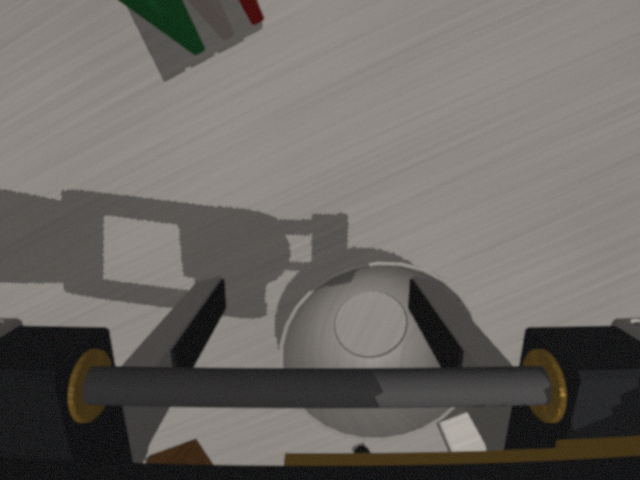

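The top view shows the key block at (236,236), with the red key at (235,253), blue at (235,233) and yellow at (235,214). The white dispenser is at (415,240) with its lock at (420,229). The pink look-alike is at (437,341) and has its own lock, so I'll leave it alone. The white one fits the description. Next I'll measure the positions and enlarge both targets.

Run:
```python
from h import *
Z=np.load('pics/top0.npz');p,d=Z['p'],Z['d'];P=r.camera_params('top')
hsv=cv2.cvtColor(p,cv2.COLOR_RGB2HSV)
def w(u,v): return pix2world(P,[[u,v]],[d[int(v),int(u)]])[0].round(1)
for n,uv in dict(red=(235,253),blue=(235,233),yel=(235,214),blk=(228,236),lock=(420,229),topc=(400,240),bowl=(135,288)).items(): print(n,w(*uv))
# red mask in block
box=np.zeros(p.shape[:2],bool); box[200:272,220:255]=1
red=box&((hsv[...,0]<6)|(hsv[...,0]>174))&(hsv[...,1]>150)&(hsv[...,2]>80)
vs,us=np.nonzero(red);print('redmask',len(us),us.mean(),vs.mean(),us.min(),us.max(),vs.min(),vs.max())
# block top from depth
H,W=d.shape
vv,uu=np.mgrid[0:H,0:W]
X=pix2world(P,np.c_[uu.ravel(),vv.ravel()],d.ravel()).reshape(H,W,3)
np.save('pics/X.npy',X)
m=box&(abs(X[...,2]-52)<12); m[:, :]&=True
pts=np.float32(np.c_[X[m][:,0],X[m][:,1]]);print('block',cv2.minAreaRect(pts),np.median(X[m][:,2]))
b2=np.zeros_like(box);b2[195:285,365:465]=1
m=b2&(abs(X[...,2]-200)<8)
pts=np.float32(np.c_[X[m][:,0],X[m][:,1]]);print('disp',cv2.minAreaRect(pts),np.median(X[m][:,2]))
a=cv2.resize(p[195:275,210:260],None,fx=7,fy=7,interpolation=cv2.INTER_CUBIC);b=cv2.resize(p[195:285,365:465],None,fx=4,fy=4,interpolation=cv2.INTER_CUBIC)
c=np.zeros((560,760,3),np.uint8);c[:560,:350]=a;c[:360,355:755]=b;save('crop0',c)
```

```text
red [461.7 229.8  76.1]
blue [517.  229.6  86. ]
yel [570.4 230.4  89.4]
blk [513.2 255.2  50.4]
lock [ 514.5 -268.1  194.9]
topc [ 485.1 -215.4  196.8]
bowl [365.1 528.3   8.2]
redmask 27 232.14814814814815 253.0 231 233 248 258
block ((516.90966796875, 234.59695434570312), (181.27926635742188, 71.14653015136719), 0.17558139562606812) 51.75200167126263
disp ((486.1732482910156, -256.52789306640625), (190.09388732910156, 150.3629608154297), 72.8785171508789) 199.61542852510206
```

View pics/crop0.png

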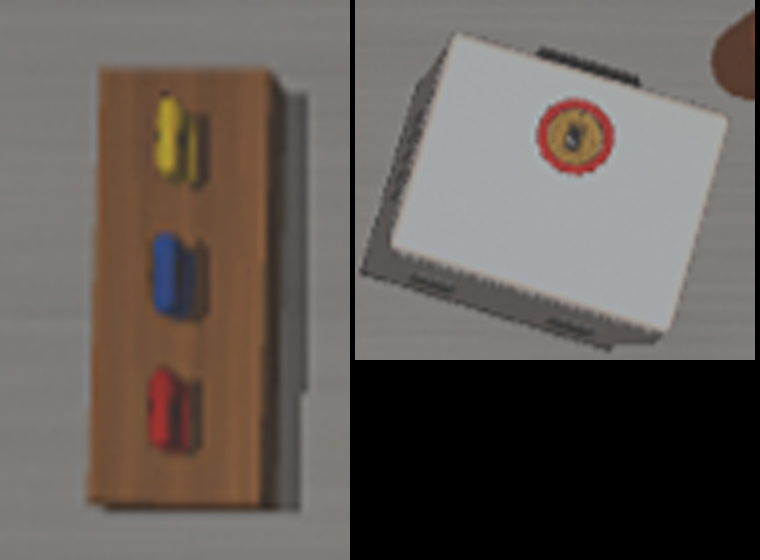

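```bash
cat >> h.py <<'E'
def plan(target,yaw=None,quiet=False):
    s=r.observe();R=np.array(s['tool_rot']);t=np.array(s['tcp_pos'])
    y=np.degrees(np.arctan2(R[1,0],R[0,0]))
    tr=R.T@(np.array(target,float)-t)
    sp=0 if yaw is None else -((yaw-y+180)%360-180)
    print('t',round(float(s['time']),2),'tcp',t.round(2),'yaw',round(y,2),'tilt',R[:,2].round(4),'F',np.round(s['force'],2),'M',np.round(s['moment'],3),'w',round(float(s['gripper_width']),3),'q6',round(float(s['q'][5]),3))
    print(' -> travel',tr.round(2),'spin',round(float(sp),2))
E
python3 -c "
from h import *
plan([455,236,195],180)"
```

```text
t 0.15 tcp [236.63 523.31 184.14] yaw 155.66 tilt [-0.001  -0.0015 -1.    ] F [0.65 0.53 0.1 ] M [-0.023 -0.022  0.012] w 1.001 q6 -0.15
 -> travel [-317.37 -171.8   -10.63] spin -24.34
```

apply_moves(
  plan=[
    {"claw": 1, "travel": [-35, -19, -10.6], "spin": -5},
    {"claw": 1, "travel": [-70, -38, -10.6], "spin": -10},
    {"claw": 1, "travel": [-105, -57, -10.6], "spin": -15},
    {"claw": 1, "travel": [-140, -76, -10.6], "spin": -20},
    {"claw": 1, "travel": [-175, -95, -10.6], "spin": -24.3},
  ],
)

```text
time: 0.57
tcp_pos: [357.4, 363.1, 194.7]
tool_rot: [[-1.0, -0.004, -0.001], [-0.004, 1.0, -0.002], [0.001, -0.002, -1.0]]
force: [-0.1, 0.2, -0.2]
gripper_width: 1.003
```

```bash
python3 -c "
from h import *
plan([455,236,195],180)"
```

```text
t 0.57 tcp [357.37 363.1  194.65] yaw -179.76 tilt [-0.0012 -0.0016 -1.    ] F [-0.09  0.18 -0.24] M [0.079 0.013 0.029] w 1.003 q6 -0.951
 -> travel [ -97.09 -127.52   -0.25] spin 0.24
```

apply_moves(
  plan=[
    {"claw": 1, "travel": [-25, -33, 0], "spin": 0.2},
    {"claw": 1, "travel": [-50, -66, 0], "spin": 0.2},
    {"claw": 1, "travel": [-75, -99, 0], "spin": 0.2},
    {"claw": 1, "travel": [-97, -127.5, 0], "spin": 0.2},
    {"claw": 1, "travel": [-97, -127.5, 0], "spin": 0.2},
  ],
)

```text
time: 0.98
tcp_pos: [458.5, 230.8, 194.6]
tool_rot: [[-1.0, 0.006, 0.001], [0.006, 1.0, -0.004], [-0.001, -0.004, -1.0]]
force: [0.5, -0.2, 1.1]
gripper_width: 1.001
```

Run:
```python
from h import *
plan([462,234.6,60],180)
P=r.camera_params('wrist')
p,d=r.capture('wrist'); save('wrist1',p); np.savez('pics/wrist1.npz',p=p,d=d,E=P['camera_from_world'])
H,W=d.shape;vv,uu=np.mgrid[0:H,0:W]
X=pix2world(P,np.c_[uu.ravel(),vv.ravel()],d.ravel()).reshape(H,W,3)
hsv=cv2.cvtColor(p,cv2.COLOR_RGB2HSV);near=(abs(X[...,0]-515)<100)&(abs(X[...,1]-235)<50)&(X[...,2]>54)&(X[...,2]<120)
for n,(lo,hi) in dict(red=(172,8),yel=(20,35),blu=(105,130)).items():
    h=hsv[...,0]; c=((h>=lo)|(h<=hi)) if lo>hi else (h>=lo)&(h<=hi)
    m=near&c&(hsv[...,1]>120)&(hsv[...,2]>40)
    if m.sum()==0: print(n,0);continue
    Q=X[m]; vs,us=np.nonzero(m); top=Q[Q[:,2]>Q[:,2].max()-6]
    print(n,m.sum(),us.mean().round(1),vs.mean().round(1),'z',Q[:,2].min().round(1),Q[:,2].max().round(1),'x',np.percentile(Q[:,0],[1,99]).round(1),'y',np.percentile(Q[:,1],[1,99]).round(1),'top ctr',((top.min(0)+top.max(0))/2).round(1), cv2.minAreaRect(np.float32(top[:,:2])))
m=(abs(X[...,0]-515)<100)&(abs(X[...,1]-235)<45)&(abs(X[...,2]-52)<4)
print('block',m.sum(),cv2.minAreaRect(np.float32(X[m][:,:2])),np.median(X[m][:,2]))
```

```text
t 0.98 tcp [458.5  230.85 194.6 ] yaw 179.64 tilt [ 7.0e-04 -4.3e-03 -1.0e+00] F [ 0.55 -0.16  1.07] M [ 0.026 -0.032 -0.045] w 1.001 q6 -1.263
 -> travel [ -3.38   4.35 134.58] spin -0.36
red 465 321.7 237.0 z 54.2 95.2 x [448.9 477.9] y [229. 239.] top ctr [463.8 233.7  92.2] ((463.81793212890625, 233.65338134765625), (9.292947769165039, 29.527969360351562), 89.9786148071289)
yel 467 321.9 345.9 z 54.0 95.0 x [558. 583.] y [227.9 239. ] top ctr [571.3 233.7  92.1] ((571.345947265625, 233.66075134277344), (9.208593368530273, 26.87090301513672), 89.98309326171875)
blu 386 322.6 295.0 z 55.1 95.8 x [503.9 531.4] y [230.4 239. ] top ctr [518.3 233.9  92.8] ((518.317138671875, 233.9177703857422), (8.676549911499023, 27.966772079467773), 89.95574188232422)
block 11085 ((519.96826171875, 233.75318908691406), (70.29289245605469, 180.24774169921875), 89.80054473876953) 52.45159365782388
```

View pics/wrist1.png

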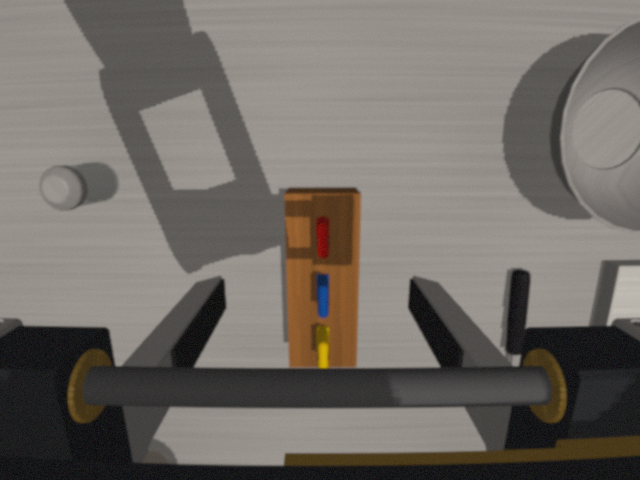

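The wrist view shows the red key at (322,237), with blue at (322,295) and yellow at (322,346) clear of it. The red head is at about x=463.5, y=234, so I'm descending on it.

apply_moves(
  plan=[
    {"claw": 1, "travel": [-5, 3.2, 35], "spin": -0.4},
    {"claw": 1, "travel": [-5, 3.2, 70], "spin": -0.4},
    {"claw": 0.3, "travel": [-5, 3.2, 100], "spin": -0.4},
    {"claw": 0, "travel": [-5, 3.2, 120], "spin": -0.4},
    {"claw": 0, "travel": [-5, 3.2, 120], "spin": -0.4},
  ],
)

```text
time: 1.45
tcp_pos: [455.6, 235.9, 69.1]
tool_rot: [[-1.0, -0.003, -0.013], [-0.003, 1.0, -0.005], [0.013, -0.005, -1.0]]
force: [-0.6, -1.1, 0.3]
gripper_width: 0.824
```

Run:
```python
from h import *
P=r.camera_params('wrist')
p,d=r.capture('wrist'); save('wrist2',p); np.savez('pics/wrist2.npz',p=p,d=d,E=P['camera_from_world'])
H,W=d.shape;vv,uu=np.mgrid[0:H,0:W]
X=pix2world(P,np.c_[uu.ravel(),vv.ravel()],d.ravel()).reshape(H,W,3)
hsv=cv2.cvtColor(p,cv2.COLOR_RGB2HSV);near=(abs(X[...,0]-465)<30)&(abs(X[...,1]-235)<30)&(X[...,2]>54)&(X[...,2]<110)
h=hsv[...,0];m=near&((h>=172)|(h<=8))&(hsv[...,1]>120)&(hsv[...,2]>40)
Q=X[m];top=Q[Q[:,2]>Q[:,2].max()-5];print(m.sum(),np.percentile(Q,[1,99],axis=0).round(1),cv2.minAreaRect(np.float32(top[:,:2])))
plan([463.5,234,60],180)
```

```text
1324 [[448.7 228.7  56.5]
 [478.  239.4  94.3]] ((463.75164794921875, 234.08253479003906), (9.848594665527344, 30.520950317382812), 89.67315673828125)
t 1.5 tcp [457.85 236.46  71.8 ] yaw -179.81 tilt [-0.0082 -0.0038 -1.    ] F [-0.66  0.37  0.96] M [0.014 0.021 0.008] w 0.784 q6 -1.264
 -> travel [-5.73 -2.44 11.76] spin 0.19
```

View pics/wrist2.png

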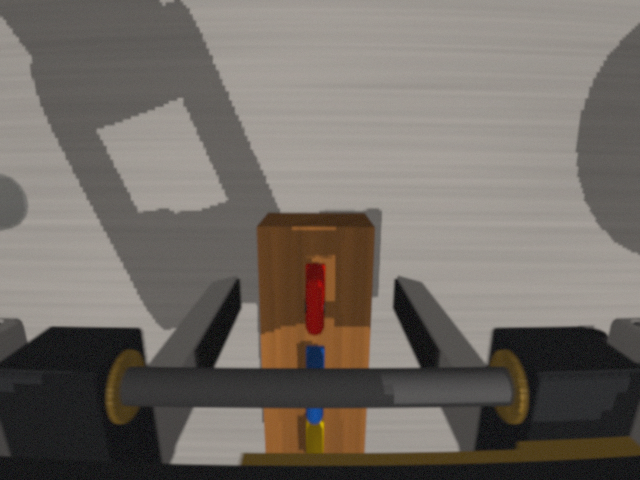

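The wrist view shows the red head at (315,297), between the fingers and clear of the other keys. Measured centre is (463.6, 234.1).

apply_moves(
  plan=[
    {"claw": 0, "travel": [-5.8, -2.4, 6], "spin": 0.2},
    {"claw": 0, "travel": [-5.8, -2.4, 11.8], "spin": 0.2},
    {"claw": -0.3, "travel": [-5.8, -2.4, 11.8], "spin": 0.2},
    {"claw": -0.5, "travel": [-5.8, -2.4, 11.8], "spin": 0.2},
  ],
)

```text
time: 1.83
tcp_pos: [464.2, 234.4, 60.7]
tool_rot: [[-1.0, 0.0, -0.007], [0.0, 1.0, -0.003], [0.007, -0.003, -1.0]]
force: [1.1, -0.8, 0.6]
gripper_width: 0.497
```

Run:
```python
from h import *
plan([463.6,234.1,60],180)
```

```text
t 1.83 tcp [464.17 234.37  60.72] yaw 179.99 tilt [-0.007  -0.0033 -1.    ] F [ 1.06 -0.84  0.61] M [ 0.019  0.006 -0.011] w 0.497 q6 -1.268
 -> travel [ 0.57 -0.27  0.72] spin -0.01
```

apply_moves(
  plan=[
    {"claw": -0.8, "travel": [0.5, -0.3, 0.5], "spin": 0},
    {"claw": -1, "travel": [0.5, -0.3, 0.5], "spin": 0},
    {"claw": -1, "travel": [0.5, -0.3, 0.5], "spin": 0},
    {"claw": -1, "travel": [0.5, -0.3, 0.5], "spin": 0},
    {"claw": -1, "travel": [0.5, -0.3, 0.5], "spin": 0},
  ],
)

```text
time: 2.25
tcp_pos: [463.8, 234.1, 60.5]
tool_rot: [[-1.0, 0.0, -0.007], [0.0, 1.0, -0.003], [0.007, -0.003, -1.0]]
force: [0.7, 0.0, 0.2]
gripper_width: 0.143
```

Run:
```python
from h import *
plan([463.6,234.1,110],180)
```

```text
t 2.25 tcp [463.79 234.1   60.46] yaw 179.99 tilt [-0.0065 -0.0032 -1.    ] F [0.71 0.03 0.16] M [0.037 0.054 0.006] w 0.143 q6 -1.269
 -> travel [  0.52  -0.16 -49.53] spin -0.01
```

apply_moves(
  plan=[
    {"claw": -1, "travel": [0, 0, 0], "spin": 0},
    {"claw": -1, "travel": [0, 0, 0], "spin": 0},
    {"claw": -1, "travel": [0, 0, 0], "spin": 0},
    {"claw": -1, "travel": [0, 0, 0], "spin": 0},
  ],
)

```text
time: 2.58
tcp_pos: [463.8, 234.1, 60.5]
tool_rot: [[-1.0, 0.0, -0.007], [0.0, 1.0, -0.003], [0.007, -0.003, -1.0]]
force: [0.0, 0.3, -0.4]
gripper_width: 0.105
```

Run:
```python
from h import *
plan([463.8,234.1,110],180)
```

```text
t 2.58 tcp [463.8  234.06  60.45] yaw 179.99 tilt [-0.0066 -0.0032 -1.    ] F [ 0.04  0.34 -0.42] M [ 0.023  0.025 -0.012] w 0.105 q6 -1.269
 -> travel [  0.33  -0.12 -49.55] spin -0.01
```

apply_moves(
  plan=[
    {"claw": -1, "travel": [0.2, 0, -15], "spin": 0},
    {"claw": -1, "travel": [0.3, -0.1, -40], "spin": 0},
    {"claw": -1, "travel": [0.5, -0.2, -75], "spin": 0},
    {"claw": -1, "travel": [0.5, -0.2, -110], "spin": 0},
    {"claw": -1, "travel": [0.5, -0.2, -145], "spin": 0},
  ],
)

```text
time: 3.0
tcp_pos: [463.7, 234.1, 206.6]
tool_rot: [[-1.0, 0.0, -0.008], [0.0, 1.0, -0.004], [0.008, -0.004, -1.0]]
force: [0.7, 0.1, -0.7]
gripper_width: 0.106
```

Run:
```python
from h import *
plan([480,-240,310],162.9)
```

```text
t 3.0 tcp [463.66 234.14 206.57] yaw 179.99 tilt [-0.0077 -0.0036 -1.    ] F [ 0.69  0.1  -0.69] M [ 0.047 -0.048 -0.064] w 0.106 q6 -1.269
 -> travel [ -15.66 -474.5  -101.87] spin 17.09
```

apply_moves(
  plan=[
    {"claw": -1, "travel": [-3, -30, -25], "spin": 2},
    {"claw": -1, "travel": [-6, -68, -55], "spin": 4},
    {"claw": -1, "travel": [-9, -107, -90], "spin": 6},
    {"claw": -1, "travel": [-12, -147, -101], "spin": 8},
    {"claw": -1, "travel": [-15, -187, -102], "spin": 10},
  ],
)

```text
time: 3.42
tcp_pos: [479.9, 60.3, 311.3]
tool_rot: [[-0.985, 0.174, -0.0], [0.174, 0.985, -0.004], [-0.0, -0.004, -1.0]]
force: [1.4, -0.6, -1.1]
gripper_width: 0.102
```

Run:
```python
from h import *
plan([505,-262,310],162.9)
```

```text
t 3.42 tcp [479.93  60.34 311.31] yaw 170.0 tilt [-5.0e-04 -3.6e-03 -1.0e+00] F [ 1.36 -0.56 -1.14] M [-0.069 -0.035 -0.007] w 0.102 q6 -1.448
 -> travel [ -80.66 -313.08    2.47] spin 7.1
```

apply_moves(
  plan=[
    {"claw": -1, "travel": [-10, -39, 2], "spin": 1.5},
    {"claw": -1, "travel": [-20, -78, 2], "spin": 3},
    {"claw": -1, "travel": [-30, -117, 2], "spin": 4.5},
    {"claw": -1, "travel": [-40, -156, 2], "spin": 6},
    {"claw": -1, "travel": [-50, -195, 2], "spin": 7.1},
  ],
)

```text
time: 3.83
tcp_pos: [494.9, -142.3, 310.1]
tool_rot: [[-0.955, 0.295, -0.0], [0.295, 0.955, -0.004], [-0.001, -0.004, -1.0]]
force: [1.2, 0.1, 0.1]
gripper_width: 0.106
```

Run:
```python
from h import *
plan([505,-262,310],162.9)
```

```text
t 3.83 tcp [ 494.94 -142.32  310.13] yaw 162.82 tilt [-1.0e-04 -3.6e-03 -1.0e+00] F [1.17 0.15 0.12] M [ 0.015 -0.068 -0.008] w 0.106 q6 -1.717
 -> travel [ -44.96 -111.37    0.57] spin -0.08
```

apply_moves(
  plan=[
    {"claw": -1, "travel": [-15, -37, 0.5], "spin": 0},
    {"claw": -1, "travel": [-30, -74, 0.5], "spin": 0},
    {"claw": -1, "travel": [-42, -104, 0.5], "spin": 0},
    {"claw": -1, "travel": [-45, -111.4, 0.5], "spin": 0},
    {"claw": -1, "travel": [-45, -111.4, 0.5], "spin": 0},
  ],
)

```text
time: 4.25
tcp_pos: [504.5, -264.1, 309.1]
tool_rot: [[-0.954, 0.299, -0.001], [0.299, 0.954, -0.003], [0.001, -0.003, -1.0]]
force: [-0.4, 0.7, -1.0]
gripper_width: 0.1
```

Run:
```python
from h import *
plan([505,-262,310],162.9)
P=r.camera_params('wrist')
p,d=r.capture('wrist'); save('wrist3',p); np.savez('pics/wrist3.npz',p=p,d=d,E=P['camera_from_world'])
P=r.camera_params('wrist')
p,d=r.capture('wrist'); save('wrist4',p); np.savez('pics/wrist4.npz',p=p,d=d,E=P['camera_from_world'])
plan([505,-262,310],162.9)
```

```text
t 4.25 tcp [ 504.53 -264.14  309.11] yaw 162.61 tilt [-0.0014 -0.0028 -1.    ] F [-0.41  0.74 -1.  ] M [-0.002  0.049 -0.009] w 0.1 q6 -1.9
 -> travel [ 0.19  2.18 -0.89] spin -0.29
t 4.35 tcp [ 504.9  -261.15  309.75] yaw 162.82 tilt [-6.0e-04 -2.2e-03 -1.0e+00] F [0.27 1.4  0.46] M [ 0.043 -0.045 -0.008] w 0.108 q6 -1.899
 -> travel [-0.35 -0.78 -0.25] spin -0.08
```

View pics/wrist4.png

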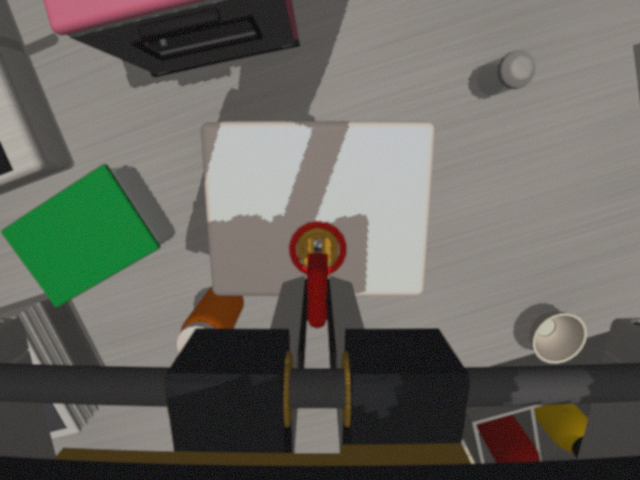

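Run:
```python
from h import *
from scipy.optimize import least_squares
Z=np.load('pics/wrist4.npz');p,d=Z['p'],Z['d'];P=dict(r.camera_params('wrist'));P['camera_from_world']=Z['E']
s=r.observe();R=np.array(s['tool_rot']);t=np.array(s['tcp_pos'])
print('tip proj',proj(P,[t+R@[0,0,40.5]]),'grip proj',proj(P,[t+R@[0,0,-14.5]]))
hsv=cv2.cvtColor(p,cv2.COLOR_RGB2HSV);h=hsv[...,0]
m=((h>=170)|(h<=8))&(hsv[...,1]>140);m[:215]=0;m[256:]=0;m[:,:280]=0;m[:,355:]=0
vs,us=np.nonzero(m);W=ray_plane(P,np.c_[us,vs],203)[:,:2]
def f(x): 
    rr=np.hypot(*(W-x[:2]).T); return np.maximum(0,rr-25)+np.maximum(0,19.5-rr)
o=least_squares(f,[514,-265]);print('ring filt',o.x,o.cost,len(W))
o=least_squares(lambda x:np.hypot(*(W-x[:2]).T)-x[2],[514,-265,22],loss='soft_l1');print('ring circ',o.x)
H,Wd=d.shape;vv,uu=np.mgrid[0:H,0:Wd]
X=pix2world(P,np.c_[uu.ravel(),vv.ravel()],d.ravel()).reshape(H,Wd,3)
print('ztop',np.median(X[140:200,230:400,2]))
g=(abs(X[...,2]-np.median(X[140:200,230:400,2]))<6);g=g.astype(np.uint8);g[:100]=0;g[310:]=0;g[:,:190]=0;g[:,450:]=0
v2,u2=np.nonzero(g);W2=ray_plane(P,np.c_[u2,v2],200)[:,:2];print(cv2.minAreaRect(np.float32(W2)))
save('crop4',cv2.resize(p[205:345,250:390],None,fx=4.2,fy=4.2,interpolation=cv2.INTER_CUBIC))
```

```text
tip proj [[318.77640828 255.98934538]] grip proj [[319.39637384 285.93450644]]
ring filt [ 514.01689223 -265.00105818] 2865.423589891742 606
ring circ [ 516.0231746  -265.66615628   20.23851833]
ztop 200.35377662300732
((488.4003601074219, -257.41583251953125), (187.2399444580078, 147.26516723632812), 72.68365478515625)
```

View pics/crop4.png

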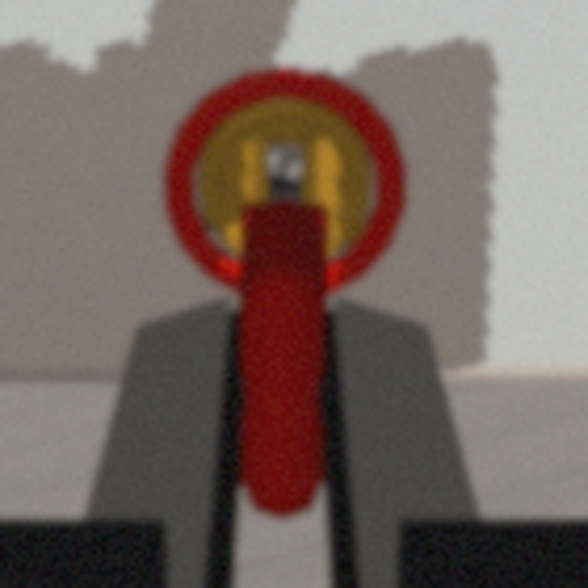

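The wrist view shows the lock ring at about (318,248), partly hidden by the key head. I'll shift outward so I can measure it unobstructed.

apply_moves(
  plan=[
    {"claw": -1, "travel": [-20, -0.8, 0], "spin": 0},
    {"claw": -1, "travel": [-40, -0.8, 0], "spin": 0},
    {"claw": -1, "travel": [-40, -0.8, 0], "spin": 0},
    {"claw": -1, "travel": [-40, -0.8, 0], "spin": 0},
    {"claw": -1, "travel": [-40, -0.8, 0], "spin": 0},
  ],
)

```text
time: 4.77
tcp_pos: [542.6, -272.0, 309.9]
tool_rot: [[-0.956, 0.293, -0.001], [0.293, 0.956, -0.002], [0.001, -0.002, -1.0]]
force: [-0.2, 0.8, 0.8]
gripper_width: 0.105
```

```bash
cat > look.py <<'E'
from h import *
from scipy.optimize import least_squares
import sys
P=dict(r.camera_params('wrist'));s=r.observe()
p,d=r.capture('wrist');n=sys.argv[1];np.savez('pics/%s.npz'%n,p=p,d=d,E=P['camera_from_world'])
R=np.array(s['tool_rot']);t=np.array(s['tcp_pos'])
print('tip proj',proj(P,[t+R@[0,0,40.5]]),'grip proj',proj(P,[t+R@[0,0,-14.5]]))
c=proj(P,[[514.9,-265.5,203]])[0];print('lock proj',c)
hsv=cv2.cvtColor(p,cv2.COLOR_RGB2HSV);h=hsv[...,0]
m=(((h>=170)|(h<=8))&(hsv[...,1]>140)).astype(np.uint8)
N,L,st,ce=cv2.connectedComponentsWithStats(m)
for i in range(1,N):
    if st[i,4]>150: print(st[i],ce[i].round(1))
k=min((i for i in range(1,N) if st[i,4]>300),key=lambda i:np.hypot(*(ce[i]-c)))
cs,_=cv2.findContours((L==k).astype(np.uint8),cv2.RETR_CCOMP,cv2.CHAIN_APPROX_NONE)
for q in sorted(cs,key=len)[-2:]:
    W=ray_plane(P,q.reshape(-1,2),203)[:,:2]
    o=least_squares(lambda x:np.hypot(*(W-x[:2]).T)-x[2],[514,-265,22],loss='soft_l1',f_scale=.5);print('circ',o.x.round(2),len(W))
u,v=ce[k].astype(int)
u0,v0=max(u-60,0),max(v-50,0)
save(n,cv2.resize(p[v0:v0+140,u0:u0+120],None,fx=4.2,fy=4.2,interpolation=cv2.INTER_CUBIC));print('crop origin',u0,v0)
plan([514.9,-265.4,270],162.9)
E
python3 look.py wrist5
```

```text
tip proj [[317.13661223 256.05593991]] grip proj [[317.31228418 286.00653726]]
lock proj [314.87049369 199.7283747 ]
[ 286  174   58   58 1056] [314.8 202.6]
[ 306  253   23   74 1421] [316.8 289.6]
[ 481  406   63   51 1903] [512.7 426.6]
circ [ 517.86 -266.5    18.83] 128
circ [ 517.83 -266.5    23.49] 163
crop origin 254 152
t 4.82 tcp [ 542.48 -272.3   310.09] yaw 162.91 tilt [-9.e-04 -2.e-03 -1.e+00] F [-0.55  0.51 -0.37] M [ 0.017 -0.021 -0.033] w 0.104 q6 -1.879
 -> travel [28.38 -1.42 40.1 ] spin 0.01
```

View pics/wrist5.png

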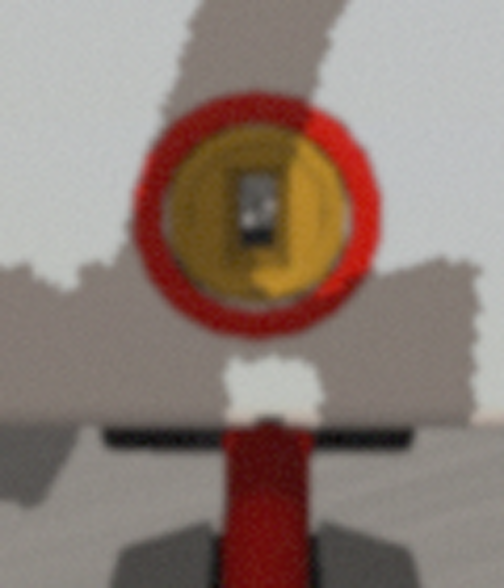

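The ring now shows in full at (315,202), with the slot along tool x. Comparing key and lock in each camera gives a TCP target of about (517.2, -266.2) at yaw 162.8.

Run:
```python
from h import *
plan([517.2,-266.2,252],162.8)
```

```text
t 4.82 tcp [ 542.48 -272.3   310.09] yaw 162.91 tilt [-9.e-04 -2.e-03 -1.e+00] F [-0.55  0.51 -0.37] M [ 0.017 -0.021 -0.033] w 0.104 q6 -1.879
 -> travel [25.94 -1.47 58.1 ] spin 0.11
```

apply_moves(
  plan=[
    {"claw": -1, "travel": [13, -0.7, 5], "spin": 0.1},
    {"claw": -1, "travel": [25.9, -1.5, 30], "spin": 0.1},
    {"claw": -1, "travel": [25.9, -1.5, 52], "spin": 0.1},
    {"claw": -1, "travel": [25.9, -1.5, 58], "spin": 0.1},
    {"claw": -1, "travel": [25.9, -1.5, 58], "spin": 0.1},
  ],
)

```text
time: 5.23
tcp_pos: [515.5, -264.9, 250.2]
tool_rot: [[-0.955, 0.295, -0.004], [0.295, 0.955, 0.001], [0.004, -0.001, -1.0]]
force: [0.8, 0.1, -0.6]
gripper_width: 0.104
```

Run:
```python
from h import *
P=r.camera_params('wrist')
p,d=r.capture('wrist'); 
save('wrist6',cv2.resize(p[180:330,220:420],None,fx=4,fy=4,interpolation=cv2.INTER_CUBIC))
p,d=r.capture('scene'); 
save('scene6',cv2.resize(p[160:280,190:320],None,fx=5,fy=5,interpolation=cv2.INTER_CUBIC))
plan([517.2,-266.2,243],162.8)
```

```text
t 5.33 tcp [ 517.51 -266.26  253.19] yaw 162.82 tilt [ 2.0e-04 -2.7e-03 -1.0e+00] F [-0.31 -0.87 -0.05] M [0.036 0.037 0.007] w 0.103 q6 -1.893
 -> travel [ 3.300e-01 -1.000e-02  1.019e+01] spin 0.02
```

View pics/wrist6.png

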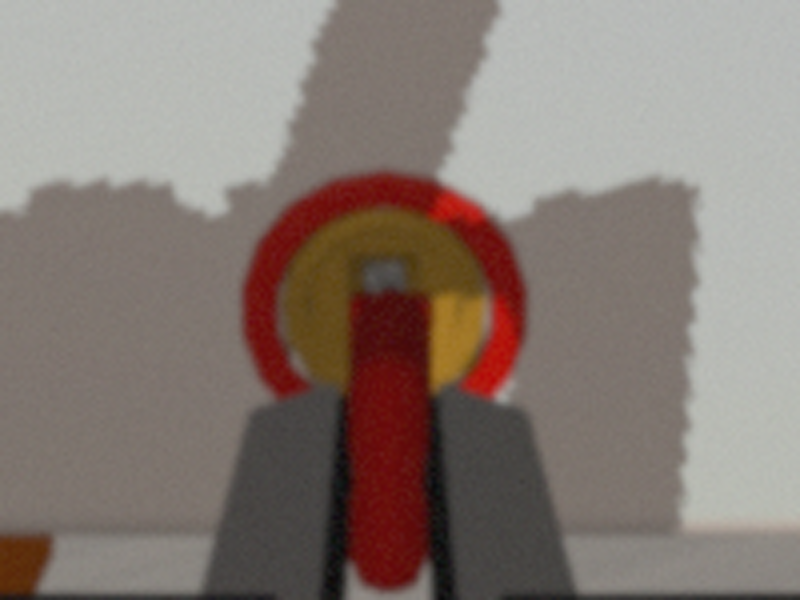

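View pics/scene6.png

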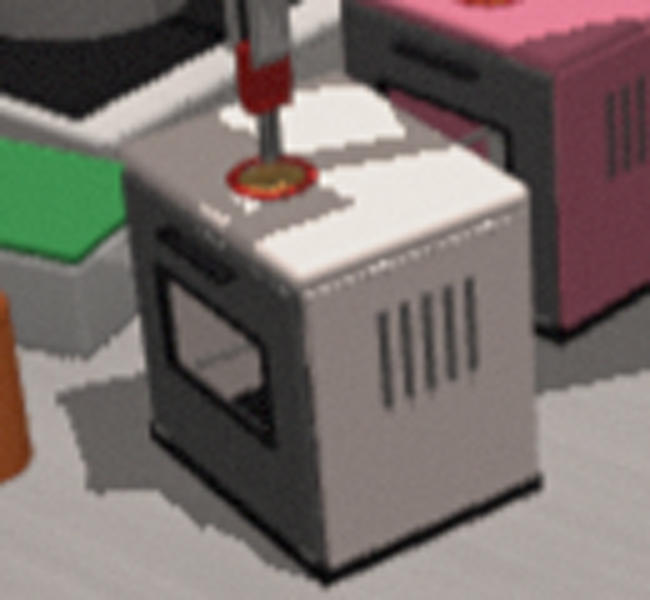

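In the scene view the red key hangs straight above the lock at about (243,195). In the wrist crop it is within about 0.7 mm of the ring's centre line, so I'm descending slowly.

apply_moves(
  plan=[
    {"claw": -1, "travel": [0.3, -0.3, 5], "spin": 0},
    {"claw": -1, "travel": [0.3, -0.3, 9], "spin": 0},
    {"claw": -1, "travel": [0.3, -0.3, 11], "spin": 0},
    {"claw": -1, "travel": [0.3, -0.3, 13], "spin": 0},
    {"claw": -1, "travel": [0.3, -0.3, 13], "spin": 0},
  ],
)

```text
time: 5.75
tcp_pos: [517.0, -266.4, 239.8]
tool_rot: [[-0.955, 0.295, -0.0], [0.295, 0.955, -0.002], [-0.0, -0.002, -1.0]]
force: [1.1, 0.3, -1.5]
gripper_width: 0.103
```

Run:
```python
from h import *
plan([517.2,-266.4,236],162.8)
R=np.array(r.observe()['tool_rot']);print((R.T@np.array(r.observe()['force'])).round(2))
```

```text
t 5.75 tcp [ 517.02 -266.44  239.76] yaw 162.82 tilt [-4.0e-04 -2.3e-03 -1.0e+00] F [ 1.05  0.31 -1.45] M [-0.019 -0.04  -0.029] w 0.103 q6 -1.894
 -> travel [-0.16  0.1   3.76] spin 0.02
[-0.91  0.61  1.45]
```

apply_moves(
  plan=[
    {"claw": -1, "travel": [0, 0, 1], "spin": 0},
    {"claw": -1, "travel": [0, 0, 2], "spin": 0},
    {"claw": -1, "travel": [0, 0, 3], "spin": 0},
    {"claw": -1, "travel": [0, 0, 4], "spin": 0},
    {"claw": -1, "travel": [0, 0, 4], "spin": 0},
  ],
)

```text
time: 6.17
tcp_pos: [516.9, -266.4, 235.5]
tool_rot: [[-0.955, 0.295, -0.001], [0.295, 0.955, -0.002], [0.0, -0.002, -1.0]]
force: [-0.0, -0.6, 0.4]
gripper_width: 0.101
```

```bash
cat > f.py <<'E'
from h import *
s=r.observe();R=np.array(s['tool_rot']);t=np.array(s['tcp_pos'])
y=np.degrees(np.arctan2(R[1,0],R[0,0]))
print('t %.2f tcp %s yaw %.2f tilt %s w %.3f'%(s['time'],t.round(2),y,R[:,2].round(4),s['gripper_width']),'toolF',(R.T@np.array(s['force'])).round(2),'toolM',(R.T@np.array(s['moment'])).round(3),'lock-rel(tool x,y)',(R.T@(t-[517.0,-266.4,208.5])).round(2),'q6 %.2f'%s['q'][5])
E
python3 f.py
```

```text
t 6.17 tcp [ 516.9  -266.35  235.46] yaw 162.82 tilt [-7.e-04 -2.e-03 -1.e+00] w 0.101 toolF [-0.17 -0.54 -0.37] toolM [ 0.048 -0.039 -0.045] lock-rel(tool x,y) [  0.11  -0.04 -26.96] q6 -1.89
```

apply_moves(
  plan=[
    {"claw": -1, "travel": [0, 0, 0.7], "spin": 0},
    {"claw": -1, "travel": [0, 0, 1.4], "spin": 0},
    {"claw": -1, "travel": [0, 0, 2.1], "spin": 0},
    {"claw": -1, "travel": [0, 0, 2.8], "spin": 0},
  ],
)

```text
time: 6.5
tcp_pos: [516.9, -266.4, 232.6]
tool_rot: [[-0.955, 0.295, -0.001], [0.295, 0.955, -0.002], [0.0, -0.002, -1.0]]
force: [0.1, 0.2, 0.4]
gripper_width: 0.104
```

```bash
python3 f.py
```

```text
t 6.50 tcp [ 516.9  -266.39  232.62] yaw 162.82 tilt [-7.0e-04 -2.1e-03 -1.0e+00] w 0.104 toolF [-0.01  0.19 -0.37] toolM [-0.017  0.049  0.021] lock-rel(tool x,y) [  0.1   -0.07 -24.12] q6 -1.89
```

apply_moves(
  plan=[
    {"claw": -1, "travel": [0, 0, 0.5], "spin": 0},
    {"claw": -1, "travel": [0, 0, 1.0], "spin": 0},
    {"claw": -1, "travel": [0, 0, 1.5], "spin": 0},
  ],
)

```text
time: 6.75
tcp_pos: [516.9, -266.4, 231.1]
tool_rot: [[-0.955, 0.295, -0.001], [0.295, 0.955, -0.002], [0.0, -0.002, -1.0]]
force: [0.2, 0.6, -0.1]
gripper_width: 0.102
```

```bash
python3 f.py
```

```text
t 6.75 tcp [ 516.91 -266.37  231.06] yaw 162.82 tilt [-7.0e-04 -2.1e-03 -1.0e+00] w 0.102 toolF [-0.04  0.68  0.08] toolM [ 0.036 -0.002  0.021] lock-rel(tool x,y) [  0.1   -0.04 -22.56] q6 -1.89
```

apply_moves(
  plan=[
    {"claw": -1, "travel": [0, 0, 0.4], "spin": 0},
    {"claw": -1, "travel": [0, 0, 0.8], "spin": 0},
    {"claw": -1, "travel": [0, 0, 0.8], "spin": 0},
  ],
)

```text
time: 7.0
tcp_pos: [516.9, -266.4, 230.3]
tool_rot: [[-0.955, 0.295, -0.001], [0.295, 0.955, -0.002], [0.0, -0.002, -1.0]]
force: [-0.6, 0.6, -1.0]
gripper_width: 0.104
```

```bash
python3 f.py
```

```text
t 7.00 tcp [ 516.91 -266.36  230.28] yaw 162.82 tilt [-7.e-04 -2.e-03 -1.e+00] w 0.104 toolF [0.75 0.4  0.96] toolM [-0.037 -0.006 -0.038] lock-rel(tool x,y) [  0.09  -0.03 -21.78] q6 -1.89
```

apply_moves(
  plan=[
    {"claw": -1, "travel": [0, 0, 0.4], "spin": 0},
    {"claw": -1, "travel": [0, 0, 0.8], "spin": 0},
    {"claw": -1, "travel": [0, 0, 0.8], "spin": 0},
  ],
)

```text
time: 7.25
tcp_pos: [517.1, -266.5, 230.0]
tool_rot: [[-0.955, 0.295, -0.0], [0.295, 0.955, -0.002], [-0.001, -0.002, -1.0]]
force: [-0.0, -0.2, 2.8]
gripper_width: 0.103
```

```bash
python3 f.py
```

```text
t 7.25 tcp [ 517.05 -266.47  229.95] yaw 162.82 tilt [-2.0e-04 -2.4e-03 -1.0e+00] w 0.103 toolF [-0.02 -0.18 -2.85] toolM [-0.066  0.097 -0.002] lock-rel(tool x,y) [ -0.08  -0.1  -21.45] q6 -1.89
```

Contact with the first pin gives 2.8 N, at about 6 N/mm of arm stiffness. I'm rocking at roughly 7 N of push.

apply_moves(
  plan=[
    {"claw": -1, "travel": [0, 0.7, 0.9], "spin": 0},
    {"claw": -1, "travel": [0, 1.4, 1.1], "spin": 0},
    {"claw": -1, "travel": [0, 0, 1.1], "spin": 0},
    {"claw": -1, "travel": [0, -1.3, 1.1], "spin": 0},
    {"claw": -1, "travel": [0, 0, 1.1], "spin": 0},
  ],
)

```text
time: 7.67
tcp_pos: [517.1, -267.3, 228.6]
tool_rot: [[-0.955, 0.296, 0.0], [0.296, 0.955, -0.004], [-0.001, -0.003, -1.0]]
force: [0.9, -2.7, 1.7]
gripper_width: 0.103
```

```bash
python3 f.py
```

```text
t 7.67 tcp [ 517.12 -267.26  228.64] yaw 162.79 tilt [ 2.0e-04 -3.5e-03 -1.0e+00] w 0.103 toolF [-1.7  -2.33 -1.66] toolM [ 0.72  -0.097  0.012] lock-rel(tool x,y) [ -0.4   -0.85 -20.14] q6 -1.89
```

apply_moves(
  plan=[
    {"claw": -1, "travel": [-0.3, 0.8, 0.6], "spin": 0},
    {"claw": -1, "travel": [-0.3, 2.1, 1.2], "spin": 0},
    {"claw": -1, "travel": [-0.3, 0.8, 1.5], "spin": 0},
    {"claw": -1, "travel": [-0.3, -0.4, 1.5], "spin": 0},
    {"claw": -1, "travel": [-0.3, 0.8, 1.5], "spin": 0},
  ],
)

```text
time: 8.08
tcp_pos: [517.4, -266.7, 226.5]
tool_rot: [[-0.955, 0.296, -0.0], [0.296, 0.955, -0.003], [-0.001, -0.003, -1.0]]
force: [-0.6, -3.3, 0.1]
gripper_width: 0.102
```

```bash
python3 f.py
```

```text
t 8.08 tcp [ 517.42 -266.7   226.51] yaw 162.77 tilt [-4.0e-04 -3.2e-03 -1.0e+00] w 0.102 toolF [-0.45 -3.33 -0.1 ] toolM [ 0.782 -0.056  0.036] lock-rel(tool x,y) [ -0.5   -0.22 -18.01] q6 -1.89
```

apply_moves(
  plan=[
    {"claw": -1, "travel": [0.2, 0.2, 0.6], "spin": 0},
    {"claw": -1, "travel": [0.4, 0.2, 1.2], "spin": 0},
    {"claw": -1, "travel": [0.4, 0.2, 1.8], "spin": 0},
    {"claw": -1, "travel": [0.4, 0.2, 2.4], "spin": 0},
    {"claw": -1, "travel": [0.4, 0.2, 2.4], "spin": 0},
  ],
)

```text
time: 8.5
tcp_pos: [516.9, -266.5, 223.8]
tool_rot: [[-0.955, 0.296, -0.001], [0.296, 0.955, -0.003], [-0.0, -0.003, -1.0]]
force: [-0.7, -2.7, -0.4]
gripper_width: 0.103
```

```bash
python3 f.py
```

```text
t 8.50 tcp [ 516.87 -266.52  223.75] yaw 162.77 tilt [-0.001  -0.0033 -1.    ] w 0.103 toolF [-0.11 -2.75  0.38] toolM [ 0.777 -0.129  0.024] lock-rel(tool x,y) [  0.08  -0.2  -15.25] q6 -1.89
```

apply_moves(
  plan=[
    {"claw": -1, "travel": [0, -0.3, 0.6], "spin": 0},
    {"claw": -1, "travel": [0, -0.3, 1.2], "spin": 0},
    {"claw": -1, "travel": [0, -0.3, 1.8], "spin": 0},
    {"claw": -1, "travel": [0, -0.3, 2.4], "spin": 0},
    {"claw": -1, "travel": [0, -0.3, 2.4], "spin": 0},
  ],
)

```text
time: 8.92
tcp_pos: [516.7, -266.7, 221.2]
tool_rot: [[-0.955, 0.296, -0.001], [0.296, 0.955, -0.003], [0.0, -0.003, -1.0]]
force: [-1.3, -2.7, 1.1]
gripper_width: 0.104
```

```bash
python3 f.py
```

```text
t 8.92 tcp [ 516.69 -266.7   221.24] yaw 162.77 tilt [-0.0012 -0.003  -1.    ] w 0.104 toolF [ 0.47 -2.94 -1.12] toolM [ 0.616 -0.036 -0.011] lock-rel(tool x,y) [  0.21  -0.42 -12.74] q6 -1.89
```

apply_moves(
  plan=[
    {"claw": -1, "travel": [0, -0.2, 0.5], "spin": 0},
    {"claw": -1, "travel": [0, -0.2, 0.9], "spin": 0},
    {"claw": -1, "travel": [0, -0.2, 0.9], "spin": 0},
  ],
)

```text
time: 9.17
tcp_pos: [516.8, -266.9, 220.9]
tool_rot: [[-0.955, 0.296, -0.001], [0.296, 0.955, -0.003], [-0.0, -0.003, -1.0]]
force: [-0.8, -1.5, 5.1]
gripper_width: 0.105
```

```bash
python3 f.py
```

```text
t 9.17 tcp [ 516.84 -266.9   220.93] yaw 162.77 tilt [-6.0e-04 -3.3e-03 -1.0e+00] w 0.105 toolF [ 0.31 -1.72 -5.14] toolM [ 0.523  0.132 -0.042] lock-rel(tool x,y) [  0.    -0.56 -12.43] q6 -1.89
```

Pin1 is caught at 5 N. I'm rocking, towards -y first.

apply_moves(
  plan=[
    {"claw": -1, "travel": [0, -0.6, 1.0], "spin": 0},
    {"claw": -1, "travel": [0, -1.3, 1.1], "spin": 0},
    {"claw": -1, "travel": [0, 0.4, 1.1], "spin": 0},
    {"claw": -1, "travel": [0, 1.5, 1.1], "spin": 0},
    {"claw": -1, "travel": [0, 0.3, 1.1], "spin": 0},
  ],
)

```text
time: 9.58
tcp_pos: [517.2, -266.2, 220.2]
tool_rot: [[-0.955, 0.296, 0.0], [0.296, 0.955, -0.003], [-0.001, -0.003, -1.0]]
force: [-0.5, 0.1, 3.2]
gripper_width: 0.101
```

```bash
python3 f.py
```

```text
t 9.58 tcp [ 517.19 -266.2   220.19] yaw 162.79 tilt [ 2.0e-04 -2.8e-03 -1.0e+00] w 0.101 toolF [ 0.49 -0.1  -3.18] toolM [ 0.009 -0.03  -0.009] lock-rel(tool x,y) [ -0.13   0.21 -11.69] q6 -1.89
```

apply_moves(
  plan=[
    {"claw": -1, "travel": [0, -1.0, 1.0], "spin": 0},
    {"claw": -1, "travel": [0, -2.0, 1.2], "spin": 0},
    {"claw": -1, "travel": [0, -2.0, 1.3], "spin": 0},
    {"claw": -1, "travel": [0, -0.5, 1.4], "spin": 0},
    {"claw": -1, "travel": [0, 0.5, 1.4], "spin": 0},
  ],
)

```text
time: 10.0
tcp_pos: [517.7, -265.6, 219.1]
tool_rot: [[-0.955, 0.296, 0.001], [0.296, 0.955, -0.003], [-0.002, -0.002, -1.0]]
force: [0.3, -2.1, 4.3]
gripper_width: 0.108
```

```bash
python3 f.py
```

```text
t 10.00 tcp [ 517.69 -265.55  219.14] yaw 162.80 tilt [ 0.0011 -0.0026 -1.    ] w 0.108 toolF [-0.94 -1.96 -4.3 ] toolM [ 0.446  0.043 -0.035] lock-rel(tool x,y) [ -0.43   0.99 -10.64] q6 -1.89
```

apply_moves(
  plan=[
    {"claw": -1, "travel": [-0.4, -1.0, 0.8], "spin": 0},
    {"claw": -1, "travel": [-0.4, -2.5, 1.2], "spin": 0},
    {"claw": -1, "travel": [-0.4, -2.5, 1.4], "spin": 0},
    {"claw": -1, "travel": [-0.4, -1.2, 1.5], "spin": 0},
    {"claw": -1, "travel": [-0.4, -1.2, 1.6], "spin": 0},
  ],
)

```text
time: 10.42
tcp_pos: [517.7, -266.3, 216.7]
tool_rot: [[-0.955, 0.296, 0.001], [0.296, 0.955, -0.002], [-0.001, -0.001, -1.0]]
force: [1.5, 0.5, 1.0]
gripper_width: 0.103
```

```bash
python3 f.py
```

```text
t 10.42 tcp [ 517.67 -266.3   216.68] yaw 162.81 tilt [ 6.0e-04 -1.6e-03 -1.0e+00] w 0.103 toolF [-1.24  0.92 -1.  ] toolM [-0.303 -0.175 -0.008] lock-rel(tool x,y) [-0.62  0.29 -8.18] q6 -1.89
```

apply_moves(
  plan=[
    {"claw": -1, "travel": [0.3, -0.2, 1], "spin": 0},
    {"claw": -1, "travel": [0.5, -0.2, 2], "spin": 0},
    {"claw": -1, "travel": [0.5, -0.2, 3], "spin": 0},
    {"claw": -1, "travel": [0.5, -0.2, 4], "spin": 0},
    {"claw": -1, "travel": [0.5, -0.2, 4.5], "spin": 0},
  ],
)

```text
time: 10.83
tcp_pos: [517.0, -266.1, 211.9]
tool_rot: [[-0.955, 0.296, 0.0], [0.296, 0.955, -0.001], [-0.0, -0.001, -1.0]]
force: [0.4, 0.7, 1.2]
gripper_width: 0.105
```

```bash
python3 f.py
```

```text
t 10.83 tcp [ 516.98 -266.11  211.89] yaw 162.81 tilt [ 1.e-04 -1.e-03 -1.e+00] w 0.105 toolF [-0.17  0.82 -1.22] toolM [-0.373 -0.024 -0.014] lock-rel(tool x,y) [ 0.11  0.27 -3.39] q6 -1.89
```

apply_moves(
  plan=[
    {"claw": -1, "travel": [0, -0.2, 1], "spin": 0},
    {"claw": -1, "travel": [0, -0.2, 2], "spin": 0},
    {"claw": -1, "travel": [0, -0.2, 3], "spin": 0},
    {"claw": -1, "travel": [0, -0.2, 4], "spin": 0},
    {"claw": -1, "travel": [0, -0.2, 4], "spin": 0},
  ],
)

```text
time: 11.25
tcp_pos: [517.0, -266.2, 208.3]
tool_rot: [[-0.955, 0.295, 0.0], [0.295, 0.955, -0.001], [-0.001, -0.001, -1.0]]
force: [-0.7, 1.4, 3.6]
gripper_width: 0.099
```

```bash
python3 f.py
```

```text
t 11.25 tcp [ 516.97 -266.17  208.32] yaw 162.82 tilt [ 3.e-04 -9.e-04 -1.e+00] w 0.099 toolF [ 1.05  1.16 -3.59] toolM [-0.574  0.225  0.016] lock-rel(tool x,y) [0.1  0.21 0.18] q6 -1.89
```

apply_moves(
  plan=[
    {"claw": -1, "travel": [0, -0.2, 1], "spin": 0},
    {"claw": -1, "travel": [0, -0.2, 1.2], "spin": 0},
    {"claw": -1, "travel": [0, -0.2, 1.2], "spin": 0},
  ],
)

```text
time: 11.5
tcp_pos: [517.1, -266.2, 208.3]
tool_rot: [[-0.955, 0.295, 0.001], [0.295, 0.955, -0.001], [-0.001, -0.001, -1.0]]
force: [-1.2, 3.2, 6.3]
gripper_width: 0.104
```

```bash
python3 f.py
python3 - <<'E'
from h import *
p,d=r.capture('scene'); 
save('scene7',cv2.resize(p[160:280,190:320],None,fx=5,fy=5,interpolation=cv2.INTER_CUBIC))
E
```

```text
t 11.50 tcp [ 517.07 -266.24  208.29] yaw 162.82 tilt [ 0.001 -0.001 -1.   ] w 0.104 toolF [ 2.06  2.67 -6.32] toolM [-0.607  0.416  0.026] lock-rel(tool x,y) [-0.02  0.17  0.21] q6 -1.90
```

View pics/scene7.png

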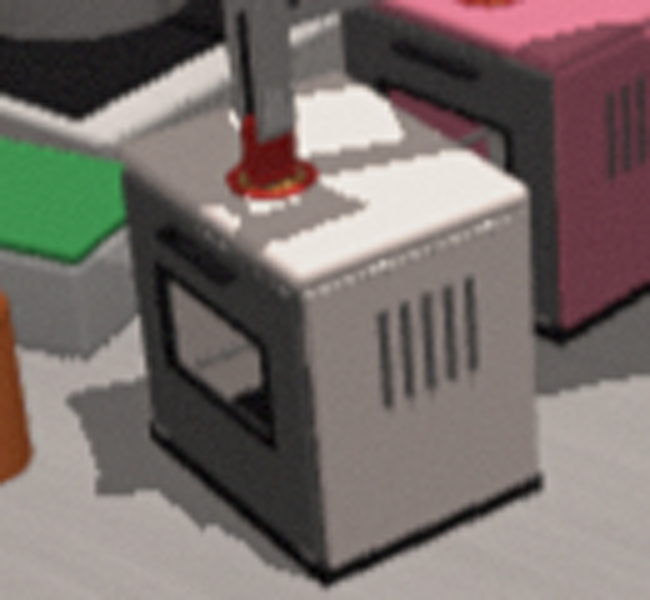

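The scene view shows the collar down on the plug at (243,195), and z matches fully home (208.3 against 208.5 expected). Now I'm turning clockwise in small arcs with a light downward push.

apply_moves(
  plan=[
    {"claw": -1, "travel": [0, 0, 0.5], "spin": 4},
    {"claw": -1, "travel": [0, 0, 0.5], "spin": 8},
    {"claw": -1, "travel": [0, 0, 0.5], "spin": 12},
    {"claw": -1, "travel": [0, 0, 0.5], "spin": 16},
    {"claw": -1, "travel": [0, 0, 0.5], "spin": 20},
  ],
)

```text
time: 11.97
tcp_pos: [517.0, -266.4, 208.3]
tool_rot: [[-0.795, 0.607, 0.001], [0.607, 0.795, -0.001], [-0.002, -0.001, -1.0]]
force: [-0.0, 1.7, 4.7]
gripper_width: 0.102
```

```bash
python3 f.py
```

```text
t 11.97 tcp [ 517.01 -266.36  208.34] yaw 142.63 tilt [ 0.001  -0.0015 -1.    ] w 0.102 toolF [ 1.05  1.31 -4.74] toolM [-0.307  0.402  0.018] lock-rel(tool x,y) [0.01 0.04 0.16] q6 -1.54
```

apply_moves(
  plan=[
    {"claw": -1, "travel": [0, 0, 0.6], "spin": 4},
    {"claw": -1, "travel": [0, 0, 0.6], "spin": 8},
    {"claw": -1, "travel": [0, 0, 0.6], "spin": 12},
    {"claw": -1, "travel": [0, 0, 0.6], "spin": 16},
    {"claw": -1, "travel": [0, 0, 0.6], "spin": 20},
  ],
)

```text
time: 12.38
tcp_pos: [516.9, -266.5, 208.3]
tool_rot: [[-0.537, 0.844, 0.001], [0.844, 0.537, -0.002], [-0.002, -0.0, -1.0]]
force: [-0.8, 1.9, 4.4]
gripper_width: 0.105
```

```bash
python3 f.py
```

```text
t 12.38 tcp [ 516.9  -266.53  208.31] yaw 122.45 tilt [ 9.e-04 -2.e-03 -1.e+00] w 0.105 toolF [ 2.    0.35 -4.39] toolM [-0.119  0.449 -0.071] lock-rel(tool x,y) [-0.05 -0.16  0.19] q6 -1.19
```

apply_moves(
  plan=[
    {"claw": -1, "travel": [0, 0, 0.6], "spin": 4},
    {"claw": -1, "travel": [0, 0, 0.6], "spin": 8},
    {"claw": -1, "travel": [0, 0, 0.6], "spin": 12},
    {"claw": -1, "travel": [0, 0, 0.6], "spin": 16},
    {"claw": -1, "travel": [0, 0, 0.6], "spin": 20},
  ],
)

```text
time: 12.8
tcp_pos: [516.8, -266.7, 208.3]
tool_rot: [[-0.212, 0.977, 0.001], [0.977, 0.212, -0.003], [-0.003, 0.0, -1.0]]
force: [-1.5, 0.9, 5.1]
gripper_width: 0.106
```

```bash
python3 f.py
```

```text
t 12.80 tcp [ 516.78 -266.66  208.33] yaw 102.26 tilt [ 8.0e-04 -2.5e-03 -1.0e+00] w 0.106 toolF [ 1.21 -1.3  -5.1 ] toolM [ 0.111  0.512 -0.028] lock-rel(tool x,y) [-0.21 -0.27  0.17] q6 -0.84
```

apply_moves(
  plan=[
    {"claw": -1, "travel": [0, 0, 0.6], "spin": 4},
    {"claw": -1, "travel": [0, 0, 0.6], "spin": 8},
    {"claw": -1, "travel": [0, 0, 0.6], "spin": 12},
    {"claw": -1, "travel": [0, 0, 0.6], "spin": 16},
    {"claw": -1, "travel": [0, 0, 0.6], "spin": 20},
  ],
)

```text
time: 13.22
tcp_pos: [516.6, -266.7, 208.3]
tool_rot: [[0.138, 0.99, 0.001], [0.99, -0.138, -0.003], [-0.003, 0.001, -1.0]]
force: [-1.2, 1.8, 5.0]
gripper_width: 0.103
```

```bash
python3 f.py
```

```text
t 13.22 tcp [ 516.56 -266.73  208.31] yaw 82.07 tilt [ 5.0e-04 -2.8e-03 -1.0e+00] w 0.103 toolF [ 1.63 -1.44 -5.05] toolM [ 0.275  0.504 -0.075] lock-rel(tool x,y) [-0.38 -0.39  0.19] q6 -0.49
```

apply_moves(
  plan=[
    {"claw": -1, "travel": [0, 0, 0.6], "spin": 4},
    {"claw": -1, "travel": [0, 0, 0.6], "spin": 8},
    {"claw": -1, "travel": [0, 0, 0.6], "spin": 12},
    {"claw": -1, "travel": [0, 0, 0.6], "spin": 16},
    {"claw": -1, "travel": [0, 0, 0.6], "spin": 18},
  ],
)

```text
time: 13.63
tcp_pos: [516.4, -266.7, 208.3]
tool_rot: [[0.44, 0.898, 0.0], [0.898, -0.44, -0.003], [-0.003, 0.002, -1.0]]
force: [-1.1, 2.1, 4.8]
gripper_width: 0.102
```

```bash
python3 f.py
python3 - <<'E'
from h import *
p,d=r.capture('scene'); 
a=cv2.resize(p[160:280,190:320],None,fx=5,fy=5,interpolation=cv2.INTER_CUBIC);save('scene8',a)
p,d=r.capture('top');save('top8',cv2.resize(p[180:300,350:480],None,fx=5,fy=5,interpolation=cv2.INTER_CUBIC))
save('top8f',p)
P=r.camera_params('wrist')
p,d=r.capture('wrist'); save('wrist8',p)
E
python3 f.py
```

```text
t 13.63 tcp [ 516.4  -266.71  208.31] yaw 63.92 tilt [ 3.e-04 -3.e-03 -1.e+00] w 0.102 toolF [ 1.38 -1.95 -4.76] toolM [ 0.442  0.336 -0.024] lock-rel(tool x,y) [-0.54 -0.4   0.19] q6 -0.17
t 13.78 tcp [ 516.36 -266.72  208.3 ] yaw 64.08 tilt [ 2.e-04 -3.e-03 -1.e+00] w 0.101 toolF [ 1.15 -1.43 -4.98] toolM [ 0.491  0.343 -0.067] lock-rel(tool x,y) [-0.56 -0.43  0.2 ] q6 -0.17
```

View pics/scene8.png

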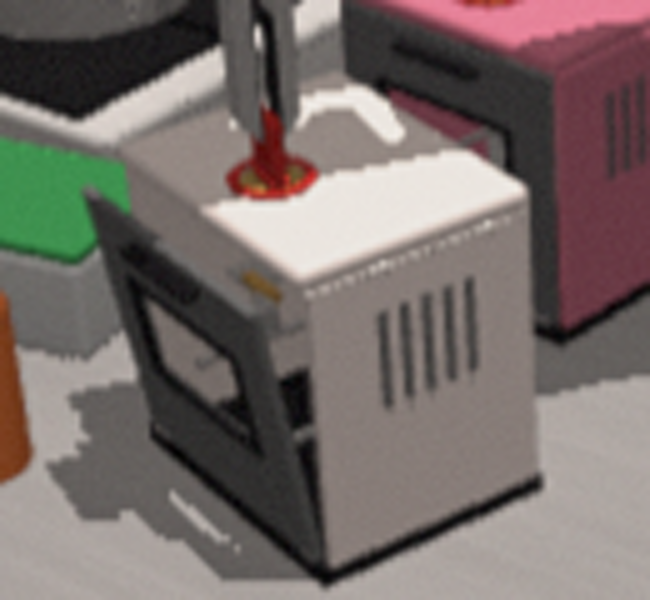

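View pics/top8f.png

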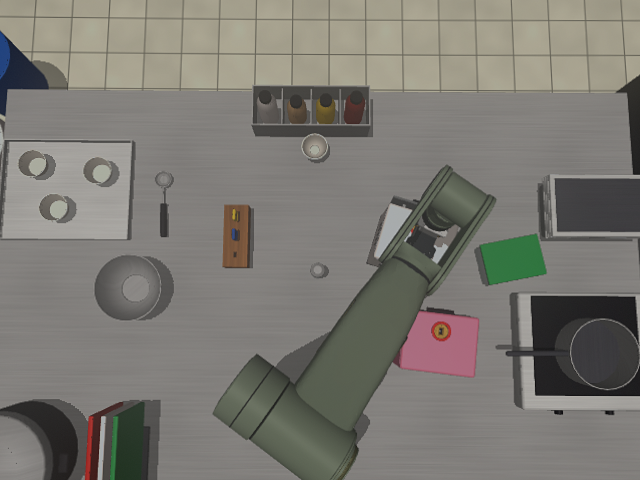

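View pics/wrist8.png

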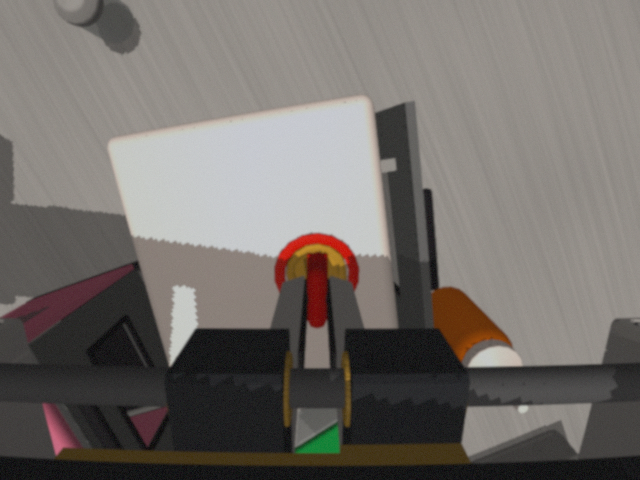

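The scene view shows the cover ajar, with a gap at about (240,217), and the collar still down on the plug. The top view shows blue and yellow still in the block and nothing else moved. The key is turned 98.7° from the slot's rest angle, which is about 1.5 rad at the lock after play. Handing in.

```bash
python3 -c "
from h import *
print(r.job_done())"; python3 f.py
```

```text
the job is handed in; nothing more can be done
None
the job is handed in; nothing more can be done
```

I took the red key from the block and pushed it fully home in the white dispenser's lock. I then turned it clockwise until the cover sprang ajar, and handed in at about 13.8 s still gripping and holding it. The pink look-alike was left alone. Handing in gives no verdict, and the state could not be read afterwards.

- **Insertion:** I rocked the key past both pins; the highest push I read was about 6 N, against the 30 N limit. The forces were read between moves, so a brief higher peak could have been missed. The key stopped at a tool height of 208.3 mm, where 208.5 mm was expected, and a harder push (about 6 N) didn't move it further.
- **Turn:** The tool turned 98.7° from the slot's rest angle, which puts the lock at about 1.5 rad after the play. That is worked out from the tool's angle, because the lock itself can't be read. The gripper stayed stopped on the key's 10 mm head, with about 5 N of downward push.
- **Cover and counter:** The last scene picture shows the cover clearly ajar and the key's collar down on the plug. In the last top picture the blue and yellow keys are still in their slots, and what shows around the arm looks unmoved. The arm hid part of the counter, including the sauce bottle, which the wrist picture shows upright.
- **Disagreement:** The wrist and top cameras differed by about 2–3 mm on absolute positions, so I set the key to the lock by their relative positions, and it went in without touching the sides.

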